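# Hang a shelf arm in a slotted bench upright

## Task

Hang the loose shelf arm on the free upright of the small bench rack, level with the arm that already hangs on the other upright: press its two hook tabs into the upper two slots until the back plate meets the upright, then push it down until it is fully home and the spring pin snaps out through the hole in its back plate. Feel for the slots rather than forcing it, so that the arm never bears on the upright with more than about 35 N. Leave the arm hanging free, and the other things on the bench where they are.

Things in the scene. Friction and masses are not known exactly. Their poses are not given: they have to be found in the camera images.
- bkt_grip (a point): Loose white sheet-metal shelf arm, 0.15 to 0.23 kg, standing on its flat underside: a beam of U section (open on top) 24 mm wide, 24 mm high, 135 mm long with a back plate at its rear end. This point: middle of the beam's section, 12 mm above the underside, 75 mm in front of the plate's rear face; grip here across the width. x along the beam to the plate, z up. Gussets start 35 mm behind it.
- bkt_back (a point): Loose arm: centre of the 14 mm wide, 10 mm high hole in its back plate, in the rear face, 44 mm above the underside; axes as bkt_grip (x out of the rear face). The plate is 34 mm wide, 85 mm high from the underside, 5 mm thick.
- bkt_hook (a point): Loose arm: root of the upper hook tab, in the plate's rear face at its neck's underside, 65 mm above the arm's underside; axes as bkt_grip. An equal tab sits 50 mm below. Each is steel, 5 mm wide, sticks 10 mm out of the rear face: a neck 8 mm high whose end is bent down to 12 mm below the neck's underside, with a 4.5 mm gap to the plate.
- bkt_ledge (a point): Loose arm: middle of the top of the ledge folded forward at the top of the back plate (17 mm deep from the rear face, 34 mm wide), 85 mm above the arm's underside: the place to push it down. A push down farther out on the beam levers on the hooks, more than doubles the force on the upright and may jam. Axes as bkt_grip.
- post: The free upright (fixed): aluminium channel 45 mm wide, 30 mm deep, 169 mm high. Origin at its foot, mid width, in the front face, 10 mm above the bench; x points into the upright, z up. Its front is a steel strip 3 mm thick, hollow behind, with three upright slots in a row at mid width, each 8 mm wide, 22 mm high, nominal lower ends at z = 15, 65, 115 mm.
- slot (a point): Free upright: nominal lower end of its uppermost slot, in the front face, 115 mm above the post's origin; axes as the post. The strips of both uprights are trimmed by hand: true slots and pin sit up to 10 mm higher or lower than nominal, which is not measured. The hooks enter when bkt_hook is 12 to 14 mm above the true lower end; the necks then come down to rest on the slots' lower ends.
- seat (a point): Free upright: nominal place of bkt_back when the arm is fully home (94 mm above the post's origin, in the front face; up to 10 mm higher or lower in truth). The arm then has up to 1.5 mm of play off the face. Axes as the post.
- catch (a joint): Spring pin of the free upright, 8 mm thick, nose 6 mm, standing 6.5 mm out of the front face at the true height of the seat. In m: 0 sprung out, 0.0065 pushed flush (3 N at first touch, about 7.5 N flush). The back plate pushes it in; the plate's hole lets it snap out again when the arm is fully down. Against its rubbing the arm needs a push down of about 5 to 15 N.
- rack: The bench rack (fixed): aluminium base plate 165 x 250 mm, top 10 mm above the bench, two uprights 170 mm apart side by side and a cross rail behind them. Origin under the middle between the uprights' front faces; x points from the front to the back of the rack, y along the row of uprights, z up.
- label_tape: Bystander: loose roll of label tape, 66 mm, 19 mm high; origin at the centre of its underside.
- weigh_dish: Bystander: loose white weighing boat 60 x 70 x 12 mm; origin at the centre of its underside.
- marker_red: Bystander: loose felt marker 131 mm long, 15 mm thick, lying; origin at the centre of its underside.
- dropper: Bystander: loose dropper bottle 27 mm thick, 86 mm high, standing; origin at the centre of its underside.
- vial: Bystander: loose sample vial, 58 x 53 x 22 mm, lying; origin at the centre of its underside.
- twin_post: The other upright (fixed), the same as the free one; an identical arm already hangs in its upper two slots, locked and not to be touched. Origin at its foot, mid width, in the front face; x points into the upright. It may be the left or the right one; its arm reaches 142 mm forward.

How it is judged:
By the outcome, as a careful person would: the job done as asked, in the order asked, and still so for the second after the job is handed in, with the robot touching nothing.
It also fails if it takes over 64 s, if anything falls off the work surface, if the arm or the gripper's body presses on something with over 40 N, if the wrist force passes 120 N, or if a joint passes its speed limit or range.

## Robot

A 6-joint arm with a two-finger parallel gripper is mounted at the origin on a cart in front of the work surface, level with it; the furniture and walls round the work are solid. World frame = base frame: x ahead of the robot, y to its left, z up, the work surface at z = 0. Lengths are in m, angles in degrees, forces in N, time in s.
With the tool pointing down it reaches from about 0.375 to 0.9 m from the base axis. Payload 3.1 kg.
Tool frame: the origin (TCP) lies on the centre line of the jaws, within the pads' length; the fingertips stand 14 mm ahead of it and the grasp point (between the pads) lies 5 mm behind it; z points along the fingers, y is the line along which they close (so a half turn about z gives the same grasp; the last joint's range is limited). The gripper opens to 87 mm and grips with 3 to 60 N. Pads are 19 mm wide; open, the fingers measure 117 mm over their backs; the gripper's body (75 mm by 190 mm) begins 51 mm behind the grasp point.
Start: joints at [60.132, 30.224, 82.088, -0, 67.689, -10.227], TCP at [0.21, 0.589, 0.237] pointing down, gripper open.
Joint ranges: [-176.69, 176.69], [-43.24, 126.21], [12.49, 139.97], [-82, 262], [0, 151.66], [-163.58, 163.58]. Speed limits (degrees/s): [159.86, 159.86, 180, 180, 180, 180].

## Interface

Orientations are given as [roll, pitch, yaw] about the fixed x, y, z axes, in that order (R = Rz(yaw) Ry(pitch) Rx(roll)).
In Python, from cell import robot, camera, get_calibration, recognise, place_of gives the robot as it stands.
- The arm moves only by the tool send_rows, never from a script. Its argument "motion" is a list of rows, each an object with "linear": the shift along the world's x, y, z in m, a list of three; "rot": the turn, a rotation vector about the world's x, y, z in rad, a list of three. In form: [{"linear": [x, y, z], "rot": [ax, ay, az]}, ...]. A call has exactly 5 rows; each row is the pose to reach, as a shift and turn from the pose commanded when the call began; what a row does not reach only later rows make up. A row lasts 1/12 s, in which the tool goes at most 41.7 mm and 7.16 degrees, less where a joint would pass 70% of its speed; a pose out of reach is approached as far as the arm can. A call with a gripper value outside its range is refused whole. "grip" is the finger opening in m, from 0 to 0.087, set as the call begins (left out, the last holds). The fingers move at their own pace and stop on an object; "force" is the grip in N (left out, the last holds). Time passes only in rows, so rows that repeat a pose let the fingers close, or fill a call up. It gives the time, the measured TCP pose, the force, the opening and the grip force at its end, in the units of the state.
- robot.sense(): the state, without advancing time (a new reading comes with each control period).
- camera(name): name is "scene" or "side" or "wrist"; returns the picture (480x640x3 uint8, red, green, blue); there is no depth.
- get_calibration(name): a dict with "fov_y" (degrees; the focal length in pixels is half the picture's height over the tangent of half this angle, whatever the lens; pixels are square), "cx", "cy" (the principal point, pixels), "R" (3x3) and "t" (3): a world point X has camera coordinates R X + t. Camera axes: x right, y down, z forward; pixel columns grow to the right and rows downward; lengths in m; the calibration is good to about 2 mm. A picture is of the moment at which its call begins: read the wrist's pose just before it. get_calibration takes no time and is no camera call; for the wrist camera it gives the pose at the moment of the call.
- robot.job_done(): hands the job in; it is judged then, once.
Trained networks look in the newest picture that a camera, given by its name, has taken for a name from the list of things; names that differ only in an ending like _2 or _b are one class to them, and where a whole thing is asked for, a point or a joint stands for the part that bears it (a point fixed in the world has none). Each returns a list of dicts, best first, with "conf" (0 to 1); they miss things now and then, are a little off and sometimes report something else, mostly with a low value. They report only what shows in the picture. A call takes as long as a camera call.
- recognise(camera, query): "point" ([x, y, z] in m, in the coordinates of the camera as it stood for that picture, good to about 4 mm: the middle of the surface that is visible of it).
- place_of(camera, query): "point" ([x, y, z] in m, in the coordinates of the camera as it stood for that picture, good to about 4 mm: a listed point, or the origin of a listed thing).
The state is a dict: "time_s": time; "joint_positions": joint angles; "dq": joint speeds; "tau": joint torques, N m; "ee_pos": TCP position; "tcp_rot": TCP orientation; "ft_force": force on the tool from outside, world axes, zero at the start; "ft_torque": the same for the moment, N m; "gripper_width": finger opening in m; "grasp_force": force on a finger pad.
Only numpy, scipy, OpenCV 4.12 (cv2) and the standard library are available. Lean on these libraries where they do the work, as an engineer would, in place of code of your own. Each camera call takes 0.05 s, during which the arm holds its last target. There are 200 camera calls.

## Working session

There is one attempt and no reset: what is moved stays moved. The work goes in short steps, Python scripts to look and compute and a tool call to move; the robot and the scene stay as the last step left them, time stands still between calls to the robot, and variables do not carry over. Pictures are saved under pics/ and viewed, at most 10 in all, crops included, and the job is handed in when it is done.

Besides the shell and the picture viewer there is one more tool, called after "Request:" by a JSON object that holds its "fn" and its "kwargs", one argument or row to a line. send_rows: Moves the arm, as the interface text tells. Its arguments: {"type":"object","properties":{"motion":{"type":"array","items":{"type":"object","properties":{"linear":{"type":"array","items":{"type":"number"}},"rot":{"type":"array","items":{"type":"number"}}}}},"grip":{"type":"number"},"force":{"type":"number"}},"required":["motion"]}

```bash
mkdir -p pics
cat > h.py <<'E'
import numpy as np,cv2
from cell import robot,camera,get_calibration,recognise,place_of
def W(cam,p):
    c=get_calibration(cam);return np.array(c['R']).T@(np.array(p)-np.array(c['t']))
def look(cam,names,top=2):
    for n in names:
        r=place_of(cam,n)[:top]
        print(cam,n,[(np.round(W(cam,d['point']),4).tolist(),round(d['conf'],2)) for d in r])
def snap(cam,fn):
    im=camera(cam);cv2.imwrite('pics/'+fn,im[:,:,::-1]);return im
E
ls
python3 - <<'E'
from h import *
for c in ['scene','side']:
    snap(c,c+'1.png');look(c,['bkt_grip','bkt_back','bkt_hook','bkt_ledge','post','slot','seat','rack','twin_post','catch','label_tape','weigh_dish','marker_red','dropper','vial'])
s=robot.sense();print(s)
E
```

```text
h.py
pics
scene bkt_grip [([0.5441, -0.168, 0.0125], 0.63)]
scene bkt_back [([0.6134, -0.1723, 0.0388], 0.89)]
scene bkt_hook [([0.618, -0.1763, 0.0662], 0.83)]
scene bkt_ledge [([0.6082, -0.1762, 0.0853], 0.6)]
scene post [([0.6005, 0.0619, 0.0055], 0.55)]
scene slot [([0.6073, 0.0635, 0.1237], 0.72)]
scene seat [([0.5964, 0.0616, 0.1038], 0.76)]
scene rack [([0.6019, 0.1477, -0.0004], 0.76)]
scene twin_post [([0.5973, 0.2326, 0.006], 0.89), ([0.7997, -0.1023, 0.0013], 0.59)]Traceback (most recent call last):
  File "<stdin>", line 3, in <module>
  File "h.py", line 7, in look
    r=place_of(cam,n)[:top]
      ~~~~~~~~^^^^^^^
ValueError: it knows: bkt_back, bkt_grip, bkt_hook, bkt_ledge, dropper, label_tape, marker_red, post, rack, seat, slot, twin_post, vial, weigh_dish
```

Run:
```python
from h import *
look('scene',['label_tape','weigh_dish','marker_red','dropper','vial'],1)
snap('side','side1.png');look('side',['bkt_grip','bkt_back','bkt_hook','bkt_ledge','post','slot','seat','rack','twin_post','dropper'],1)
s=robot.sense();print(s)
```

```text
scene label_tape [([0.4071, 0.2924, -0.0002], 0.79)]
scene weigh_dish [([0.4435, -0.0466, -0.0033], 0.77)]
scene marker_red [([0.4276, 0.1469, 0.0004], 0.78)]
scene dropper [([0.8027, -0.1011, -0.0007], 0.58)]
scene vial [([0.5836, -0.3596, 0.0011], 0.71)]
side bkt_grip [([0.5422, -0.1672, 0.0126], 0.84)]
side bkt_back [([0.6109, -0.1736, 0.0467], 0.76)]
side bkt_hook [([0.6176, -0.1743, 0.0667], 0.89)]
side bkt_ledge [([0.605, -0.1683, 0.0853], 0.88)]
side post [([0.5987, 0.0626, 0.0122], 0.75)]
side slot [([0.6035, 0.0622, 0.1263], 0.67)]
side seat [([0.6074, 0.0633, 0.1016], 0.75)]
side rack [([0.603, 0.1503, -0.0019], 0.75)]
side twin_post []
side dropper [([0.8011, -0.102, -0.0034], 0.87)]
{'time_s': 1.3, 'joint_positions': array([ 6.01332151e+01,  3.02240653e+01,  8.20870810e+01, -5.30609272e-04,
        6.76885237e+01, -1.02268215e+01]), 'dq': array([ 0.02425202, -0.02962208, -0.07427751,  0.01493833, -0.14814169,
        0.0171816 ]), 'tau': array([ 9.52756855e-04, -4.40016067e+01, -1.76983935e+01,  6.33637025e-02,
        5.06067323e-02, -8.76188892e-06]), 'ee_pos': array([0.21003034, 0.58863766, 0.23654583]), 'tcp_rot': array([1.79999762e+02, 5.41661577e-04, 1.60360238e+02]), 'ft_force': array([ 0.04740185,  0.51656671, -0.21104464]), 'ft_torque': array([ 0.00402435, -0.03502248,  0.01328616]), 'grasp_force': 0.0, 'gripper_width': 0.08694259099867485}
```

View pics/scene1.png

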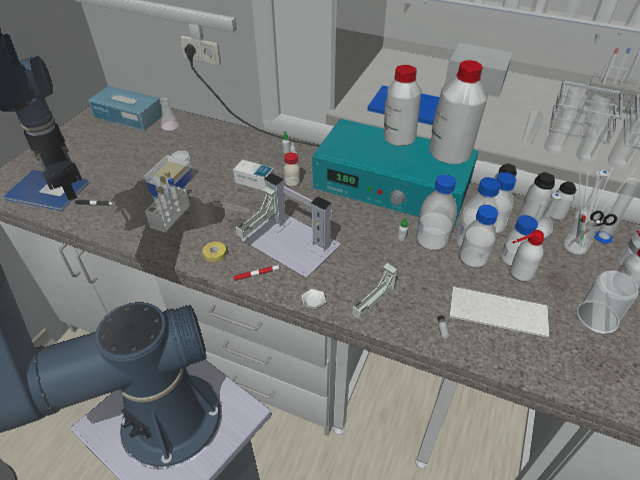

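View pics/side1.png

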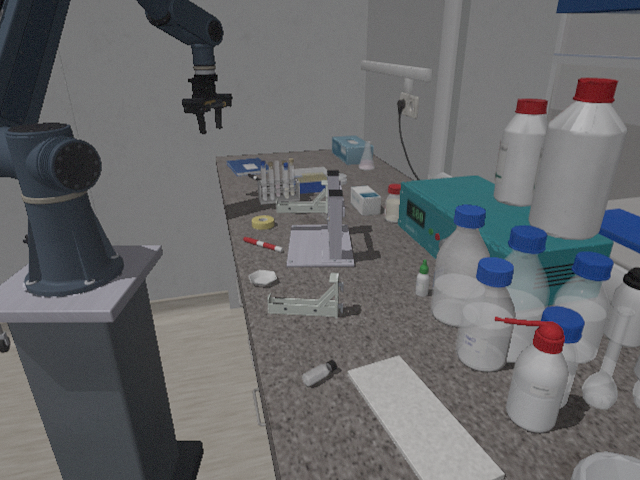

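The free upright is the right-hand one, near (0.60, 0.062). The loose arm stands at about (0.54, -0.168). The dropper is behind them, clear of both.

Run:
```python
from h import *
from scipy.spatial.transform import Rotation as Ro
s=robot.sense();c=get_calibration('wrist');R=np.array(c['R']);t=np.array(c['t'])
T=Ro.from_euler('xyz',s['tcp_rot'],degrees=True).as_matrix()
cp=-R.T@t
print('cam in tool',T.T@(cp-s['ee_pos']),'\naxes cols in tool\n',T.T@R.T, c['fov_y'],c['cx'],c['cy'])
print(get_calibration('scene')['fov_y'],[-np.array(get_calibration(k)['R']).T@np.array(get_calibration(k)['t']) for k in('scene','side')])
```

```text
cam in tool [ 0.06797154 -0.0001896  -0.14775527] 
axes cols in tool
 [[ 2.49648903e-04 -9.68179079e-01 -2.50258282e-01]
 [ 9.99999899e-01  1.48277621e-04  4.23920384e-04]
 [-3.73323144e-04 -2.50258363e-01  9.68179019e-01]] 59.89414308188613 318.78936670716354 238.19190036814535
50.92964107125758 [array([-0.2023937 , -0.57601758,  1.06815959]), array([ 0.58650972, -0.93319315,  0.51076313])]
```

Request:
{"fn": "send_rows", "kwargs": {
  "motion": [
    {"linear": [0.018, -0.036, 0.008], "rot": [0, 0, 0.07]},
    {"linear": [0.036, -0.072, 0.016], "rot": [0, 0, 0.14]},
    {"linear": [0.054, -0.108, 0.024], "rot": [0, 0, 0.21]},
    {"linear": [0.072, -0.144, 0.032], "rot": [0, 0, 0.28]},
    {"linear": [0.09, -0.18, 0.04], "rot": [0, 0, 0.343]}
  ]
}}

```text
time_s: 1.72
ee_pos: [0.3004, 0.407, 0.2769]
tcp_rot: [-180.0, 0.0, -179.7]
ft_force: [1.1, 0.4, -0.2]
gripper_width: 0.0871
grasp_force: 0.0
```

Request:
{"fn": "send_rows", "kwargs": {
  "motion": [
    {"linear": [0.02, -0.036, 0], "rot": [0, 0, 0]},
    {"linear": [0.04, -0.072, 0], "rot": [0, 0, 0]},
    {"linear": [0.06, -0.108, 0], "rot": [0, -0.1, 0]},
    {"linear": [0.08, -0.144, 0], "rot": [0, -0.2, 0]},
    {"linear": [0.1, -0.18, 0], "rot": [0, -0.3, 0]}
  ]
}}

```text
time_s: 2.13
ee_pos: [0.4014, 0.227, 0.2775]
tcp_rot: [-180.0, 17.6, -180.0]
ft_force: [0.0, 0.2, -0.1]
gripper_width: 0.0873
grasp_force: 0.0
```

Request:
{"fn": "send_rows", "kwargs": {
  "motion": [
    {"linear": [0.02, -0.034, -0.01], "rot": [0, -0.07, 0]},
    {"linear": [0.04, -0.068, -0.02], "rot": [0, -0.14, 0]},
    {"linear": [0.06, -0.102, -0.03], "rot": [0, -0.21, 0]},
    {"linear": [0.08, -0.136, -0.04], "rot": [0, -0.28, 0]},
    {"linear": [0.1, -0.168, -0.05], "rot": [0, -0.31, 0]}
  ]
}}

```text
time_s: 2.55
ee_pos: [0.4771, 0.1035, 0.2367]
tcp_rot: [178.8, 32.3, 180.0]
ft_force: [-0.5, 0.9, 0.5]
gripper_width: 0.0871
grasp_force: 0.0
```

Request:
{"fn": "send_rows", "kwargs": {
  "motion": [
    {"linear": [0, 0, 0], "rot": [0, 0, 0]},
    {"linear": [0, 0, 0], "rot": [0, 0, 0]},
    {"linear": [0, 0, 0], "rot": [0, 0, 0]},
    {"linear": [0, 0, 0], "rot": [0, 0, 0]},
    {"linear": [0, 0, 0], "rot": [0, 0, 0]}
  ]
}}

```text
time_s: 2.97
ee_pos: [0.4769, 0.1073, 0.238]
tcp_rot: [178.7, 32.3, -179.7]
ft_force: [-1.0, 0.5, -1.0]
gripper_width: 0.0871
grasp_force: 0.0
```

Run:
```python
from h import *
im=snap('wrist','w1.png');look('wrist',['post','slot','seat'],1)
```

```text
wrist post [([0.6017, 0.0598, 0.0102], 0.86)]
wrist slot [([0.601, 0.0633, 0.1247], 0.89)]
wrist seat [([0.5997, 0.067, 0.1027], 0.58)]
```

View pics/w1.png

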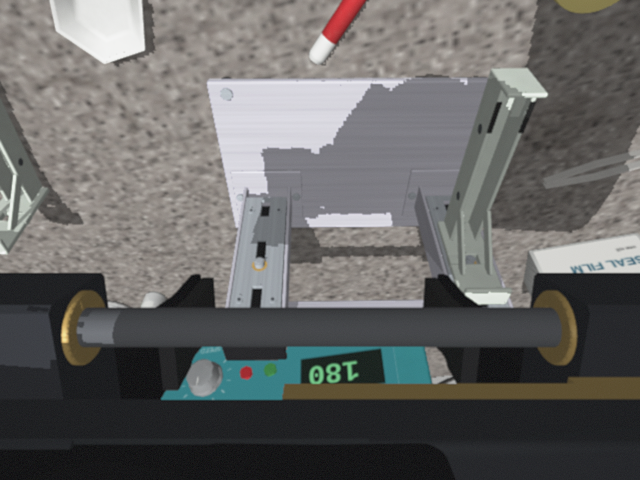

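Upside-down view. The post's foot is at row ~190. The slots are at about (263,211), (261,250) and (257,297), the pin is at (259,264), and the gripper bar cuts off the upper part. I'll centre on the post and tilt further.

Request:
{"fn": "send_rows", "kwargs": {
  "motion": [
    {"linear": [-0.004, -0.012, -0.003], "rot": [0, -0.025, 0]},
    {"linear": [-0.008, -0.024, -0.006], "rot": [0, -0.05, 0]},
    {"linear": [-0.012, -0.036, -0.01], "rot": [0.01, -0.08, 0]},
    {"linear": [-0.015, -0.045, -0.015], "rot": [0.02, -0.12, 0]},
    {"linear": [-0.015, -0.045, -0.015], "rot": [0.02, -0.12, 0]}
  ]
}}

```text
time_s: 3.58
ee_pos: [0.4683, 0.0741, 0.2437]
tcp_rot: [177.7, 36.5, 179.5]
ft_force: [0.3, 0.4, -0.1]
gripper_width: 0.0871
grasp_force: 0.0
```

Run:
```python
from h import *
im=snap('wrist','w2.png');look('wrist',['post','slot','seat'],1)
c=get_calibration('wrist');np.savez('w2.npz',im=im,R=c['R'],t=c['t'],k=[c['fov_y'],c['cx'],c['cy']])
R=np.array(c['R']);f=240/np.tan(np.radians(c['fov_y']/2))
for p in [(0.601,0.0625,0.01),(.601,.0625,.125),(.601,.0625,.147)]:
    q=R@np.array(p)+c['t'];print(f*q[0]/q[2]+c['cx'],f*q[1]/q[2]+c['cy'])
cr=im[150:330,260:380];cv2.imwrite('pics/w2c.png',cv2.resize(cr[:,:,::-1],None,fx=4,fy=3.3333,interpolation=cv2.INTER_CUBIC)[:600])
```

```text
wrist post [([0.5987, 0.0575, 0.0117], 0.65)]
wrist slot [([0.6005, 0.0637, 0.126], 0.95)]
wrist seat [([0.6012, 0.0667, 0.0998], 0.84)]
297.39241125663443 168.38536210945307
297.46039322412173 263.64099337797643
297.47686239596453 286.7174270020754
```

View pics/w2c.png

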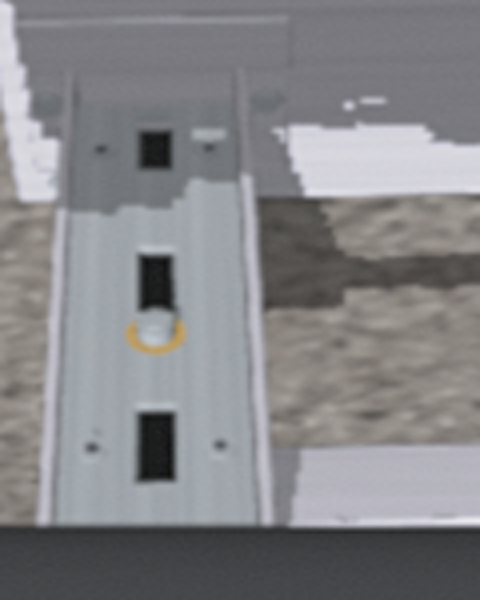

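The pin and all three slots show. In full-picture rows, the slots' lower ends are at about 188.4, 224.4 and 270.9, the upper slot's upper end is at 294.6, and the mid column is about 299.2.

Run:
```python
import numpy as np
from scipy.optimize import least_squares
d=np.load('w2.npz');R,t,k=d['R'],d['t'],d['k'];f=240/np.tan(np.radians(k[0]/2))
im=d['im'].astype(float).mean(2)
print(np.round(im[180:205,298:301].mean(1)).astype(int).tolist());print(np.round(im[218:245,298:301].mean(1)).astype(int).tolist());print(np.round(im[262:300,298:301].mean(1)).astype(int).tolist())
for r in (195,230,282):print(r,im[r,268:332].astype(int).tolist())
def pr(p):
    q=R@np.array(p)+t;return f*q[0]/q[2]+k[1],f*q[1]/q[2]+k[2]
rows=[188.4,224.4,270.9,294.6]; zz=[25,75,125,147]
def F(v):
    return [pr((v[0],v[1],z/1000+v[2]))[1]-r for z,r in zip(zz,rows)]+[pr((v[0],v[1],.136+v[2]))[0]-299.25]
s=least_squares(F,[.6,.0625,0],x_scale=[.01,.01,.01]);print(s.x,s.fun)
for X in(.597,.6,.603):
    s=least_squares(lambda v:F([X,v[0],v[1]]),[.0625,0]);print(X,s.x,s.fun)
```

```text
[124, 122, 118, 117, 114, 113, 117, 123, 112, 76, 38, 26, 28, 29, 29, 27, 28, 29, 27, 35, 69, 104, 118, 119, 119]
[165, 165, 165, 164, 165, 175, 188, 173, 114, 49, 25, 28, 29, 31, 28, 30, 31, 28, 29, 29, 30, 28, 24, 45, 97, 143, 162]
[164, 165, 164, 164, 164, 164, 164, 165, 172, 184, 171, 114, 50, 25, 27, 31, 28, 30, 29, 29, 28, 28, 31, 29, 29, 30, 30, 26, 29, 27, 26, 50, 112, 159, 167, 165, 164, 164]
195 [215, 217, 217, 218, 218, 216, 186, 149, 130, 116, 112, 118, 118, 119, 118, 108, 90, 83, 99, 110, 113, 113, 117, 121, 121, 115, 89, 52, 30, 26, 29, 27, 25, 23, 57, 104, 121, 122, 120, 121, 117, 119, 117, 100, 98, 106, 114, 118, 118, 119, 114, 105, 122, 132, 129, 123, 122, 124, 123, 122, 123, 123, 118, 133]
230 [140, 136, 136, 129, 132, 169, 189, 173, 140, 150, 165, 166, 164, 167, 169, 171, 167, 165, 164, 165, 167, 162, 162, 163, 167, 161, 115, 55, 25, 26, 25, 31, 29, 23, 60, 121, 158, 167, 164, 166, 169, 171, 170, 166, 162, 165, 165, 164, 162, 163, 164, 162, 152, 157, 183, 188, 153, 103, 84, 82, 84, 85, 86, 84]
282 [145, 151, 167, 188, 191, 167, 143, 156, 165, 164, 164, 169, 171, 159, 149, 147, 158, 167, 167, 166, 165, 162, 163, 165, 167, 151, 102, 47, 25, 27, 28, 28, 27, 26, 25, 76, 145, 168, 164, 163, 167, 169, 169, 173, 168, 148, 123, 120, 142, 161, 165, 162, 162, 166, 156, 135, 164, 190, 181, 141, 119, 119, 123, 123]
[ 0.6131605   0.06363885 -0.00090751] [-1.05093847e+00  1.40262101e+00  3.18167400e-01 -6.86062024e-01
 -2.92845925e-09]
0.597 [0.0639785  0.01119003] [-4.51982554 -0.21106917  1.34474097  1.84443512  0.01512915]
0.6 [0.06391536 0.00894918] [-3.84544077  0.10631524  1.14984002  1.35595373  0.01208166]
0.603 [0.06385226 0.00670601] [-3.18541487  0.41523538  0.95691115  0.87625875  0.00914834]
```

Run:
```python
import numpy as np
from scipy.optimize import least_squares
d=np.load('w2.npz');R,t,k=d['R'],d['t'],d['k'];f=240/np.tan(np.radians(k[0]/2))
def pr(p):
    q=R@np.array(p)+t;return f*q[0]/q[2]+k[1],f*q[1]/q[2]+k[2]
for X in(.597,.6,.603,.606):
  for z in (.01,.025,.047,.075,.097,.125,.147,.104,.179): print(X,z,np.round(pr((X,.0637,z)),1).tolist(),end=' ')
  print()
  for r,z in ((270.2,125),(293.8,147),(223.3,75),(199.9,47),(187,25)):
    s=least_squares(lambda v:pr((X,.0637,z/1000+v[0]))[1]-r,[0]);print(z,s.x*1000)
```

```text
0.597 0.01 [298.5, 165.3] 0.597 0.025 [298.5, 175.7] 0.597 0.047 [298.6, 192.0] 0.597 0.075 [298.7, 214.6] 0.597 0.097 [298.7, 233.9] 0.597 0.125 [298.8, 260.7] 0.597 0.147 [298.9, 283.9] 0.597 0.104 [298.8, 240.3] 0.597 0.179 [299.0, 321.4] 
125 [9.23530115]
147 [8.87011184]
75 [10.1686252]
47 [10.07042239]
25 [15.36565392]
0.6 0.01 [298.6, 167.6] 0.6 0.025 [298.6, 178.1] 0.6 0.047 [298.7, 194.4] 0.6 0.075 [298.8, 216.9] 0.6 0.097 [298.8, 236.1] 0.6 0.125 [298.9, 262.9] 0.6 0.147 [299.0, 286.0] 0.6 0.104 [298.8, 242.5] 0.6 0.179 [299.1, 323.4] 
125 [7.16150453]
147 [7.03560257]
75 [7.55213677]
47 [7.1431596]
25 [12.2536315]
0.603 0.01 [298.7, 169.9] 0.603 0.025 [298.7, 180.4] 0.603 0.047 [298.8, 196.6] 0.603 0.075 [298.8, 219.1] 0.603 0.097 [298.9, 238.3] 0.603 0.125 [299.0, 265.0] 0.603 0.147 [299.1, 288.1] 0.603 0.104 [298.9, 244.8] 0.603 0.179 [299.2, 325.3] 
125 [5.08770792]
147 [5.2010933]
75 [4.93564834]
47 [4.21589681]
25 [9.14160907]
0.606 0.01 [298.7, 172.2] 0.606 0.025 [298.8, 182.7] 0.606 0.047 [298.8, 198.9] 0.606 0.075 [298.9, 221.3] 0.606 0.097 [299.0, 240.5] 0.606 0.125 [299.1, 267.2] 0.606 0.147 [299.2, 290.1] 0.606 0.104 [299.0, 246.9] 0.606 0.179 [299.3, 327.2] 
125 [3.0139113]
147 [3.36658403]
75 [2.31915991]
47 [1.28863402]
25 [6.02958665]
```

Run:
```python
import numpy as np,cv2
from scipy.spatial.transform import Rotation as Ro
im=cv2.imread('pics/w1.png').astype(float).mean(2)
T=Ro.from_euler('xyz',[178.7,32.3,-179.7],degrees=True).as_matrix()
C=np.array([[2.5e-4,-.968179,-.250258],[1,1.5e-4,4.2e-4],[-3.7e-4,-.250258,.968179]])
o=np.array([.4769,.1073,.238])+T@[.06797,-.00019,-.14776];A=T@C;f=240/np.tan(np.radians(59.894/2))
def hit(u,v,z):
    d=A@np.array([(u-318.8)/f,(v-238.2)/f,1]);return o+d*(z-o[2])/d[2]
P=[]
for u in range(225,370,6):
    g=np.diff(cv2.GaussianBlur(im[68:95,u-2:u+3],(0,0),1).mean(1));i=g.argmax()
    a,b,c=g[i-1:i+2];v=68+i+.5+.5*(a-c)/(a-2*b+c);P.append(hit(u,v,.01))
P=np.array(P);p=np.polyfit(P[:,1],P[:,0],1);print(p,'yaw',np.degrees(np.arctan(-p[0])),'res mm',1e3*np.std(P[:,0]-np.polyval(p,P[:,1])));print(P[::5,0])
```

```text
[-0.00974238  0.4953114 ] yaw 0.5581796413417507 res mm 0.3337750965467481
[0.4944879  0.49476339 0.49477809 0.49417593 0.49417459]
```

```bash
cat >> h.py <<'E'
from scipy.spatial.transform import Rotation as Ro
def turn(rpy):
    s=robot.sense();r=Ro.from_euler('xyz',rpy,degrees=True)*Ro.from_euler('xyz',s['tcp_rot'],degrees=True).inv()
    return r.as_rotvec().round(4)
E
python3 - <<'E'
from h import *
s=robot.sense();print(s['ee_pos'],s['tcp_rot'],turn([180,0,175]),np.array([.543,-.168,.17])-s['ee_pos'])
E
```

```text
[0.46842691 0.07425127 0.24372786] [177.68691924  36.4570043  179.39255609] [-0.0078  0.6376 -0.0869] [ 0.07457309 -0.24225127 -0.07372786]
```

Request:
{"fn": "send_rows", "kwargs": {
  "motion": [
    {"linear": [0.0, -0.03, 0], "rot": [-0.001, 0.1, -0.014]},
    {"linear": [0.008, -0.06, 0], "rot": [-0.002, 0.2, -0.028]},
    {"linear": [0.015, -0.09, -0.01], "rot": [-0.004, 0.3, -0.042]},
    {"linear": [0.02, -0.12, -0.02], "rot": [-0.005, 0.4, -0.055]},
    {"linear": [0.025, -0.15, -0.03], "rot": [-0.006, 0.5, -0.068]}
  ]
}}

```text
time_s: 4.2
ee_pos: [0.4877, -0.0433, 0.2228]
tcp_rot: [178.6, 14.9, 177.1]
ft_force: [2.2, 1.8, 0.2]
gripper_width: 0.0875
grasp_force: 0.0
```

Run:
```python
from h import *
s=robot.sense();print(s['ee_pos'],s['tcp_rot'],turn([180,0,175]),np.array([.5,-.166,.19])-s['ee_pos'])
```

```text
[ 0.48768891 -0.04327343  0.22281511] [178.56775107  14.85325394 177.12127835] [-0.007   0.2603 -0.0401] [ 0.01231109 -0.12272657 -0.03281511]
```

Request:
{"fn": "send_rows", "kwargs": {
  "motion": [
    {"linear": [0.002, -0.024, -0.006], "rot": [-0.001, 0.052, -0.008]},
    {"linear": [0.004, -0.048, -0.012], "rot": [-0.003, 0.104, -0.016]},
    {"linear": [0.006, -0.072, -0.018], "rot": [-0.004, 0.156, -0.024]},
    {"linear": [0.009, -0.098, -0.026], "rot": [-0.006, 0.21, -0.032]},
    {"linear": [0.012, -0.123, -0.033], "rot": [-0.007, 0.26, -0.04]}
  ]
}}

```text
time_s: 4.62
ee_pos: [0.5015, -0.167, 0.189]
tcp_rot: [180.0, 0.2, 174.9]
ft_force: [0.5, 0.4, -0.0]
gripper_width: 0.0872
grasp_force: 0.0
```

Run:
```python
from h import *
im=snap('wrist','w3.png');s=robot.sense();print(s['ee_pos'],s['tcp_rot'])
look('wrist',['bkt_grip','bkt_back','bkt_hook','bkt_ledge'],1)
c=get_calibration('wrist');np.savez('w3.npz',im=im,R=c['R'],t=c['t'],k=[c['fov_y'],c['cx'],c['cy']])
```

```text
[ 0.50466914 -0.17234765  0.18819323] [-179.77813691    0.36572745  174.81337781]
wrist bkt_grip [([0.544, -0.1712, 0.0101], 0.72)]
wrist bkt_back [([0.6122, -0.1777, 0.0399], 0.65)]
wrist bkt_hook [([0.6143, -0.1719, 0.058], 0.87)]
wrist bkt_ledge [([0.6088, -0.1718, 0.0828], 0.88)]
```

View pics/w3.png

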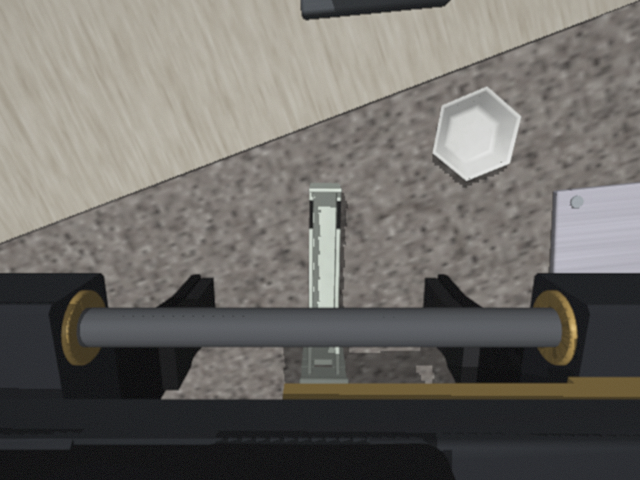

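Beam spans columns ~309-342 from row 188 down to the bar, nearly parallel to the tool's x axis. The arm was still settling, so I'll measure the edges again.

Run:
```python
from h import *
c=get_calibration('wrist');im=camera('wrist').astype(float);s=robot.sense();print(s['ee_pos'],s['tcp_rot'])
cv2.imwrite('pics/w4.png',im[:,:,::-1])
R=np.array(c['R']);o=-R.T@c['t'];f=240/np.tan(np.radians(c['fov_y']/2))
def hit(u,v,z):
    d=R.T@np.array([(u-c['cx'])/f,(v-c['cy'])/f,1]);return o+d*(z-o[2])/d[2]
g=im.mean(2)
for r in (188,196,200,240,250,260,270,290):print(r,g[r-1:r+2,302:350].mean(0).astype(int).tolist())
print(g[178:205,318:334].mean(1).astype(int).tolist())
```

```text
[ 0.50057041 -0.16419728  0.18926819] [179.75897996   0.33389253 175.01228264]
188 [141, 139, 136, 137, 143, 146, 146, 147, 146, 147, 146, 146, 146, 145, 146, 146, 146, 145, 146, 146, 145, 145, 144, 144, 144, 143, 143, 143, 143, 143, 142, 143, 143, 143, 133, 113, 108, 113, 114, 115, 119, 121, 121, 123, 125, 127, 129, 131]
196 [118, 114, 112, 139, 190, 202, 160, 135, 171, 157, 128, 121, 123, 123, 123, 124, 123, 123, 122, 123, 122, 122, 122, 121, 122, 121, 121, 122, 122, 116, 97, 107, 132, 139, 125, 93, 73, 71, 83, 113, 128, 129, 125, 121, 116, 114, 111, 113]
200 [125, 122, 118, 127, 154, 166, 156, 122, 116, 122, 124, 122, 123, 122, 123, 122, 123, 121, 122, 122, 122, 122, 123, 122, 122, 122, 122, 122, 123, 115, 112, 162, 197, 200, 172, 118, 75, 70, 81, 106, 119, 121, 124, 127, 129, 131, 133, 136]
240 [118, 114, 119, 149, 194, 206, 185, 150, 128, 122, 122, 119, 135, 181, 203, 205, 203, 202, 202, 203, 202, 202, 202, 201, 201, 200, 201, 203, 194, 157, 153, 193, 208, 185, 127, 74, 63, 66, 66, 74, 103, 117, 123, 124, 126, 127, 127, 126]
250 [125, 123, 127, 156, 194, 205, 180, 134, 117, 121,
[... 463 characters left out ...]
180, 141, 132, 129, 122, 119, 132, 175, 200, 204, 203, 203, 203, 203, 203, 202, 202, 203, 203, 203, 204, 201, 177, 140, 174, 205, 193, 135, 77, 64, 73, 98, 113, 116, 117, 117, 113, 112, 109, 106, 104, 100]
290 [117, 112, 120, 157, 197, 200, 169, 159, 142, 127, 122, 120, 136, 185, 205, 206, 204, 204, 204, 204, 204, 204, 204, 204, 204, 204, 204, 197, 158, 153, 191, 206, 180, 120, 68, 60, 71, 87, 100, 116, 123, 123, 124, 125, 127, 126, 126, 125]
[134, 130, 125, 121, 119, 124, 131, 133, 132, 130, 133, 169, 212, 213, 177, 129, 116, 119, 119, 119, 121, 124, 124, 122, 118, 116, 116][ WARN:0@0.437] global loadsave.cpp:1063 imwrite_ Unsupported depth image for selected encoder is fallbacked to CV_8U.
```

Run:
```python
from h import *
for i in range(3):
    s=robot.sense();print(s['time_s'],s['ee_pos'].round(4),s['tcp_rot'].round(2));c=get_calibration('wrist')
    g=camera('wrist').astype(float).mean(2)
    R=np.array(c['R']);o=-R.T@c['t'];f=240/np.tan(np.radians(c['fov_y']/2))
    def hit(u,v,z):
        d=R.T@np.array([(u-c['cx'])/f,(v-c['cy'])/f,1]);return o+d*(z-o[2])/d[2]
    P=[]
    for r in range(215,295,5):
        l=g[r-1:r+2].mean(0);a=300+np.argmax(np.diff(l[300:315]));b=329+np.argmin(np.diff(l[329:345]));P.append(hit((a+b)/2+.5,r,.024))
    P=np.array(P);p=np.polyfit(P[:,0],P[:,1],1);print('yaw',np.degrees(np.arctan(p[0])),'y at .544',np.polyval(p,.544))
    l=g[:,316:328].mean(1);v=183+np.argmax(np.diff(l[183:195]))+.5;print('front x',v,hit(321,v,.024))
```

```text
4.9167 [ 0.5006 -0.1642  0.1893] [179.76   0.33 175.01]
yaw -5.252959653160074 y at .544 -0.16694777636303904
front x 189.5 [ 0.4768224  -0.15985362  0.024     ]
4.9667 [ 0.5006 -0.164   0.1895] [179.76   0.36 175.04]
yaw -3.5077486286237 y at .544 -0.16576779992967633
front x 189.5 [ 0.47695758 -0.15971544  0.024     ]
5.0167 [ 0.5007 -0.1641  0.1897] [179.76   0.39 175.04]
yaw -4.074018102481063 y at .544 -0.16584269333186377
front x 188.5 [ 0.47642668 -0.15969727  0.024     ]
```

Run:
```python
from h import *
s=robot.sense();print(s['ee_pos'],turn([180,0,175.4]),np.array([.543,-.166,.018])-s['ee_pos'])
```

```text
[ 0.50085396 -0.16420566  0.18984403] [-0.0034  0.0076  0.0062] [ 0.04214604 -0.00179434 -0.17184403]
```

Request:
{"fn": "send_rows", "kwargs": {
  "motion": [
    {"linear": [0.014, -0.001, -0.025], "rot": [-0.003, 0.007, 0.006]},
    {"linear": [0.028, -0.001, -0.055], "rot": [-0.003, 0.007, 0.006]},
    {"linear": [0.042, -0.002, -0.085], "rot": [-0.003, 0.007, 0.006]},
    {"linear": [0.042, -0.002, -0.11], "rot": [-0.003, 0.007, 0.006]},
    {"linear": [0.042, -0.002, -0.13], "rot": [-0.003, 0.007, 0.006]}
  ]
}}

```text
time_s: 5.48
ee_pos: [0.5435, -0.1664, 0.0581]
tcp_rot: [180.0, 0.0, 175.4]
ft_force: [-0.5, 0.5, 0.3]
gripper_width: 0.0869
grasp_force: 0.0
```

Request:
{"fn": "send_rows", "kwargs": {
  "motion": [
    {"linear": [0, 0, -0.015], "rot": [0, 0, 0]},
    {"linear": [0, 0, -0.03], "rot": [0, 0, 0]},
    {"linear": [0, 0, -0.036], "rot": [0, 0, 0]},
    {"linear": [0, 0, -0.04], "rot": [0, 0, 0]},
    {"linear": [0, 0, -0.04], "rot": [0, 0, 0]}
  ]
}}

```text
time_s: 5.9
ee_pos: [0.5432, -0.1669, 0.0194]
tcp_rot: [179.9, 0.0, 175.4]
ft_force: [-0.7, 0.2, 0.0]
gripper_width: 0.0871
grasp_force: 0.0
```

Request:
{"fn": "send_rows", "kwargs": {
  "motion": [
    {"linear": [0, 0, -0.002], "rot": [0, 0, 0]},
    {"linear": [0, 0, -0.002], "rot": [0, 0, 0]},
    {"linear": [0, 0, -0.002], "rot": [0, 0, 0]},
    {"linear": [0, 0, -0.002], "rot": [0, 0, 0]},
    {"linear": [0, 0, -0.002], "rot": [0, 0, 0]}
  ],
  "grip": 0.015,
  "force": 50
}}

```text
time_s: 6.32
ee_pos: [0.5436, -0.1675, 0.0181]
tcp_rot: [180.0, 0.1, 175.3]
ft_force: [-0.6, 0.9, 0.4]
gripper_width: 0.0612
grasp_force: 0.0
```

Request:
{"fn": "send_rows", "kwargs": {
  "motion": [
    {"linear": [0, 0, 0], "rot": [0, 0, 0]},
    {"linear": [0, 0, 0], "rot": [0, 0, 0]},
    {"linear": [0, 0, 0], "rot": [0, 0, 0]},
    {"linear": [0, 0, 0], "rot": [0, 0, 0]},
    {"linear": [0, 0, 0], "rot": [0, 0, 0]}
  ]
}}

```text
time_s: 6.73
ee_pos: [0.5434, -0.1673, 0.0175]
tcp_rot: [180.0, 0.0, 175.3]
ft_force: [-0.0, -0.6, 0.0]
gripper_width: 0.028
grasp_force: 0.0
```

Request:
{"fn": "send_rows", "kwargs": {
  "motion": [
    {"linear": [0, 0, 0], "rot": [0, 0, 0]},
    {"linear": [0, 0, 0], "rot": [0, 0, 0]},
    {"linear": [0, 0, 0], "rot": [0, 0, 0]},
    {"linear": [0, 0, 0], "rot": [0, 0, 0]},
    {"linear": [0, 0, 0], "rot": [0, 0, 0]}
  ]
}}

```text
time_s: 7.15
ee_pos: [0.5433, -0.1672, 0.0175]
tcp_rot: [180.0, 0.0, 175.3]
ft_force: [-0.1, -0.5, -0.2]
gripper_width: 0.0238
grasp_force: 49.9
```

Run:
```python
from h import *
camera('side');look('side',['bkt_grip','bkt_back','bkt_hook','bkt_ledge'],1);s=robot.sense();print(s['ee_pos'],s['tcp_rot'],s['ft_force'],s['ft_torque'])
```

```text
side bkt_grip [([0.5439, -0.1639, 0.0139], 0.63)]
side bkt_back [([0.614, -0.1714, 0.0487], 0.82)]
side bkt_hook [([0.6169, -0.1724, 0.0686], 0.98)]
side bkt_ledge [([0.6043, -0.1681, 0.0864], 0.89)]
[ 0.54334261 -0.16723126  0.01752673] [1.79952717e+02 4.58666806e-02 1.75332451e+02] [-0.38969007  0.76255024 -0.99672288] [ 0.11788066 -0.0213781  -0.01033346]
```

Request:
{"fn": "send_rows", "kwargs": {
  "motion": [
    {"linear": [0, 0, 0.015], "rot": [0, 0, 0]},
    {"linear": [-0.01, 0, 0.035], "rot": [0, 0, 0.02]},
    {"linear": [-0.025, 0.01, 0.055], "rot": [0, 0, 0.04]},
    {"linear": [-0.04, 0.03, 0.07], "rot": [0, 0, 0.06]},
    {"linear": [-0.056, 0.055, 0.079], "rot": [0, 0, 0.08]}
  ]
}}

```text
time_s: 7.82
ee_pos: [0.4881, -0.1134, 0.0979]
tcp_rot: [-179.9, 0.2, 179.9]
ft_force: [0.4, -0.4, -2.2]
gripper_width: 0.0234
grasp_force: 49.9
```

Request:
{"fn": "send_rows", "kwargs": {
  "motion": [
    {"linear": [0, 0.03, 0], "rot": [0, 0, 0.012]},
    {"linear": [0, 0.065, 0], "rot": [0, 0, 0.012]},
    {"linear": [0, 0.1, 0], "rot": [0, 0, 0.012]},
    {"linear": [0, 0.135, 0], "rot": [0, 0, 0.012]},
    {"linear": [0, 0.155, 0], "rot": [0, 0, 0.012]}
  ]
}}

```text
time_s: 8.23
ee_pos: [0.4861, 0.0457, 0.0964]
tcp_rot: [179.9, -0.0, -179.3]
ft_force: [-0.1, 0.2, -1.8]
gripper_width: 0.0235
grasp_force: 49.9
```

Request:
{"fn": "send_rows", "kwargs": {
  "motion": [
    {"linear": [0, 0.01, 0], "rot": [0, 0, 0]},
    {"linear": [0, 0.018, 0], "rot": [0, 0, 0]},
    {"linear": [0, 0.02, 0], "rot": [0, 0, 0]},
    {"linear": [0, 0.02, 0], "rot": [0, 0, 0]},
    {"linear": [0, 0.02, 0], "rot": [0, 0, 0]}
  ]
}}

```text
time_s: 8.65
ee_pos: [0.4877, 0.0617, 0.0965]
tcp_rot: [180.0, 0.1, -179.5]
ft_force: [0.3, -0.1, -2.1]
gripper_width: 0.0238
grasp_force: 49.9
```

Run:
```python
from h import *
snap('wrist','w5.png');s=robot.sense();print(s['time_s'],s['ee_pos'],s['tcp_rot'],s['ft_force'],s['gripper_width'],turn([180,0,-179.4]))
look('wrist',['bkt_back','bkt_hook','bkt_ledge','post','slot','seat'],1)
im=camera('side');look('side',['bkt_back','bkt_hook','bkt_ledge','post','slot','seat'],1)
cv2.imwrite('pics/s5.png',cv2.resize(im[130:330,220:420,::-1],(600,600)))
```

```text
8.7 [0.48770458 0.06158228 0.09647426] [ 1.79971014e+02  5.96755567e-02 -1.79486613e+02] [-1.12098202 -0.9819081  -1.67847984] 0.023491338358940073 [-0.0005  0.001   0.0015]
wrist bkt_back []
wrist bkt_hook []
wrist bkt_ledge []
wrist post []
wrist slot []
wrist seat []
side bkt_back [([0.5568, 0.06, 0.1278], 0.67)]
side bkt_hook [([0.5626, 0.0634, 0.1492], 0.97)]
side bkt_ledge [([0.5505, 0.0648, 0.1651], 0.86)]
side post [([0.5993, 0.0639, 0.0124], 0.6)]
side slot [([0.6032, 0.0645, 0.1274], 0.73)]
side seat [([0.6069, 0.0658, 0.104], 0.64)]
```

View pics/w5.png

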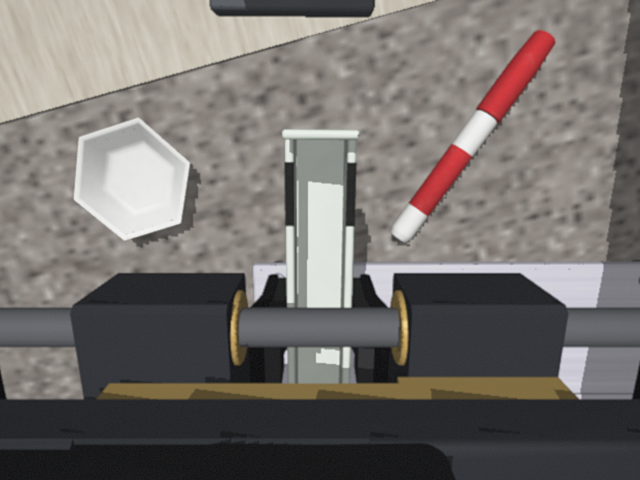

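View pics/s5.png

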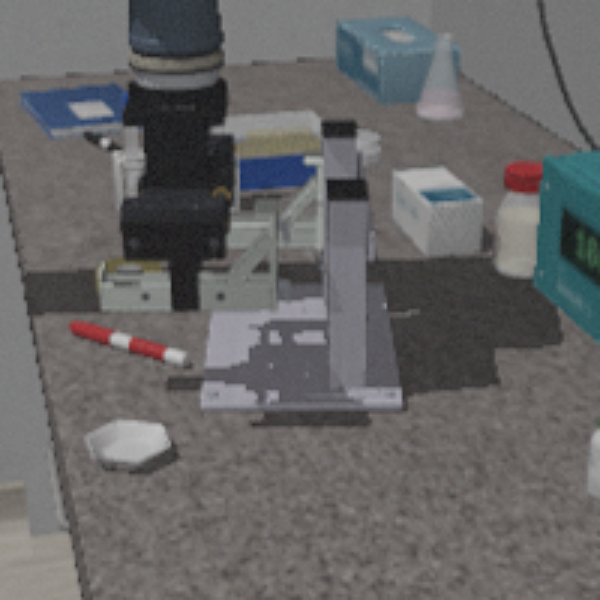

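The arm is held straight, beam centred near column 321. I'll use it to check the camera's sideways bias.

Run:
```python
from h import *
c=get_calibration('wrist');g=cv2.imread('pics/w5.png').astype(float).mean(2);s=robot.sense()
R=np.array(c['R']);t=np.array(c['t']);o=-R.T@t;f=240/np.tan(np.radians(c['fov_y']/2))
def hit(u,v,z):
    d=R.T@np.array([(u-c['cx'])/f,(v-c['cy'])/f,1]);return o+d*(z-o[2])/d[2]
for r in (150,160,230,240,250,260):
    print(r,g[r-1:r+2,278:300].mean(0).astype(int).tolist(),g[r-1:r+2,340:365].mean(0).astype(int).tolist())
l=g[:,295:345].mean(1);print(l[122:145].astype(int).tolist())
for u,v in ((321,130),(321,250)):print(hit(u,v,s['ee_pos'][2]+.0065),)
q=R@(s['ee_pos']+[0,0,.0065])+t;print('tcp px',f*q[0]/q[2]+c['cx'],f*q[1]/q[2]+c['cy'],'mm/px',1e3*q[2]/f)
```

```text
150 [117, 121, 123, 127, 131, 129, 142, 196, 223, 230, 228, 187, 148, 135, 126, 104, 89, 90, 111, 135, 143, 143] [140, 141, 140, 129, 104, 90, 87, 101, 122, 137, 143, 144, 145, 142, 135, 127, 126, 130, 131, 129, 131, 131, 132, 134, 135]
160 [126, 128, 129, 131, 133, 132, 136, 182, 212, 221, 223, 222, 219, 208, 180, 131, 91, 101, 142, 149, 143, 140] [141, 141, 139, 123, 100, 91, 108, 152, 198, 221, 228, 228, 226, 221, 200, 162, 142, 143, 146, 149, 152, 155, 156, 154, 150]
230 [116, 118, 121, 124, 127, 129, 128, 141, 196, 223, 228, 228, 226, 223, 205, 164, 115, 84, 123, 196, 181, 147] [226, 218, 161, 111, 104, 136, 195, 223, 229, 229, 227, 224, 205, 155, 105, 83, 81, 81, 80, 79, 76, 76, 74, 72, 72]
240 [139, 140, 143, 143, 141, 140, 135, 143, 192, 221, 227, 228, 226, 223, 209, 172, 121, 88, 96, 129, 143, 144] [225, 206, 150, 106, 110, 152, 202, 224, 228, 228, 226, 221, 202, 144, 92, 81, 82, 82, 81, 80, 81, 80, 81, 80, 81]
250 [140, 140, 139, 140, 139, 137, 132, 138, 186, 219, 226, 227, 226, 223, 210, 174, 122, 85, 123, 196, 181, 148] [225, 193, 136, 101, 114, 169, 211, 225, 228, 227, 225, 217, 188, 134, 90, 82, 84, 85, 83, 82, 80, 79, 78, 74, 73]
260 [100, 97, 95, 97, 104, 110, 114, 131, 180, 216, 226, 227, 226, 224, 213, 179, 127, 87, 110, 167, 165, 145] [225, 180, 122, 102, 122, 184, 219, 227, 228, 227, 224, 209, 168, 115, 85, 83, 85, 85, 85, 84, 83, 81, 79, 78, 76]
[135, 137, 140, 142, 144, 145, 147, 169, 211, 231, 235, 234, 228, 221, 212, 186, 150, 124, 134, 139, 139, 139, 139]
[0.41915401 0.06259617 0.10304627]
[0.46012196 0.06309697 0.10304627]
tcp px 319.2105998494939 320.85591708598713 mm/px 0.3691698605271632
```

Request:
{"fn": "send_rows", "kwargs": {
  "motion": [
    {"linear": [0.008, 0.001, 0], "rot": [0, 0, 0.001]},
    {"linear": [0.014, 0.001, 0], "rot": [0, 0, 0.001]},
    {"linear": [0.019, 0.001, 0], "rot": [0, 0, 0.001]},
    {"linear": [0.022, 0.001, 0], "rot": [0, 0, 0.001]},
    {"linear": [0.024, 0.001, 0], "rot": [0, 0, 0.001]}
  ]
}}

```text
time_s: 9.77
ee_pos: [0.5124, 0.0637, 0.0965]
tcp_rot: [180.0, 0.1, -179.3]
ft_force: [-1.1, 0.4, -2.2]
gripper_width: 0.0241
grasp_force: 49.9
```

Request:
{"fn": "send_rows", "kwargs": {
  "motion": [
    {"linear": [0.001, 0, 0], "rot": [0, 0, 0]},
    {"linear": [0.002, 0, 0], "rot": [0, 0, 0]},
    {"linear": [0.003, 0, 0], "rot": [0, 0, 0]},
    {"linear": [0.004, 0, 0], "rot": [0, 0, 0]},
    {"linear": [0.004, 0, 0], "rot": [0, 0, 0]}
  ]
}}

```text
time_s: 10.18
ee_pos: [0.5155, 0.0637, 0.0966]
tcp_rot: [180.0, 0.1, -179.3]
ft_force: [-0.2, -0.2, -1.9]
gripper_width: 0.0234
grasp_force: 49.9
```

Request:
{"fn": "send_rows", "kwargs": {
  "motion": [
    {"linear": [0.001, -0.001, 0], "rot": [0, 0, 0]},
    {"linear": [0.002, -0.001, 0], "rot": [0, 0, 0]},
    {"linear": [0.003, -0.001, 0], "rot": [0, 0, 0]},
    {"linear": [0.003, -0.001, 0], "rot": [0, 0, 0]},
    {"linear": [0.003, -0.001, 0], "rot": [0, 0, 0]}
  ]
}}

```text
time_s: 10.6
ee_pos: [0.5186, 0.0627, 0.0966]
tcp_rot: [180.0, 0.1, -179.3]
ft_force: [0.5, 0.6, -2.1]
gripper_width: 0.0233
grasp_force: 49.9
```

Request:
{"fn": "send_rows", "kwargs": {
  "motion": [
    {"linear": [0.001, 0, 0], "rot": [0, 0, 0]},
    {"linear": [0.0015, 0, 0], "rot": [0, 0, 0]},
    {"linear": [0.002, 0, 0], "rot": [0, 0, 0]},
    {"linear": [0.002, 0, 0], "rot": [0, 0, 0]},
    {"linear": [0.002, 0, 0], "rot": [0, 0, 0]}
  ]
}}

```text
time_s: 11.02
ee_pos: [0.5204, 0.0627, 0.0966]
tcp_rot: [180.0, 0.1, -179.3]
ft_force: [-0.0, 0.1, -1.1]
gripper_width: 0.0232
grasp_force: 49.9
```

Request:
{"fn": "send_rows", "kwargs": {
  "motion": [
    {"linear": [0.001, 0, 0], "rot": [0, 0, 0]},
    {"linear": [0.0015, 0, 0], "rot": [0, 0, 0]},
    {"linear": [0.002, 0, 0], "rot": [0, 0, 0]},
    {"linear": [0.002, 0, 0], "rot": [0, 0, 0]},
    {"linear": [0.002, 0, 0], "rot": [0, 0, 0]}
  ]
}}

```text
time_s: 11.43
ee_pos: [0.5217, 0.0628, 0.0965]
tcp_rot: [180.0, -0.0, -179.3]
ft_force: [-2.3, -1.0, -0.0]
gripper_width: 0.0239
grasp_force: 49.9
```

Request:
{"fn": "send_rows", "kwargs": {
  "motion": [
    {"linear": [0.0005, 0, 0], "rot": [0, 0, 0]},
    {"linear": [0.001, 0, 0], "rot": [0, 0, 0]},
    {"linear": [0.0015, 0, 0], "rot": [0, 0, 0]},
    {"linear": [0.0015, 0, 0], "rot": [0, 0, 0]},
    {"linear": [0.0015, 0, 0], "rot": [0, 0, 0]}
  ]
}}

```text
time_s: 11.85
ee_pos: [0.5231, 0.0628, 0.0964]
tcp_rot: [179.9, -0.0, -179.3]
ft_force: [-5.3, 0.2, 0.8]
gripper_width: 0.0238
grasp_force: 49.9
```

Run:
```python
from h import *
s=robot.sense();print(s['ee_pos'],s['tcp_rot'],s['ft_force'],s['ft_torque'])
camera('side');look('side',['bkt_back','bkt_hook','bkt_ledge','post'],1)
for i in range(4):
    camera('wrist');s=robot.sense();print(s['ee_pos'].round(4),s['ft_force'].round(2),s['ft_torque'].round(3))
```

```text
[0.52311046 0.06280589 0.09635593] [ 1.79949180e+02 -4.49215987e-02 -1.79334187e+02] [-5.30765897  0.15223549  0.77954772] [-0.03667164  0.59482038 -0.01058563]
side bkt_back [([0.8038, -0.1018, -0.0027], 0.39)]
side bkt_hook [([0.5982, 0.0636, 0.1453], 0.75)]
side bkt_ledge [([0.5832, 0.0656, 0.1653], 0.83)]
side post [([0.5982, 0.0668, 0.0147], 0.71)]
[0.5236 0.0628 0.0964] [-5.54  0.03  0.16] [0.018 0.577 0.042]
[0.5236 0.0628 0.0964] [-5.67 -0.47 -0.39] [0.021 0.608 0.019]
[0.5236 0.0628 0.0964] [-3.95 -0.35  0.37] [ 0.01   0.621 -0.024]
[0.5236 0.0628 0.0964] [-4.84 -1.09 -0.28] [ 0.033  0.715 -0.043]
```

Request:
{"fn": "send_rows", "kwargs": {
  "motion": [
    {"linear": [0.0005, 0, 0], "rot": [0, 0, 0]},
    {"linear": [0.001, 0, 0], "rot": [0, 0, 0]},
    {"linear": [0.0015, 0, 0], "rot": [0, 0, 0]},
    {"linear": [0.0015, 0, 0], "rot": [0, 0, 0]},
    {"linear": [0.0015, 0, 0], "rot": [0, 0, 0]}
  ]
}}

```text
time_s: 12.72
ee_pos: [0.5251, 0.0628, 0.0964]
tcp_rot: [180.0, 0.0, -179.3]
ft_force: [-5.5, 0.2, -0.4]
gripper_width: 0.0238
grasp_force: 49.9
```

Request:
{"fn": "send_rows", "kwargs": {
  "motion": [
    {"linear": [0.0005, 0, 0], "rot": [0, 0, 0]},
    {"linear": [0.001, 0, 0], "rot": [0, 0, 0]},
    {"linear": [0.0015, 0, 0], "rot": [0, 0, 0]},
    {"linear": [0.0015, 0, 0], "rot": [0, 0, 0]},
    {"linear": [0.0015, 0, 0], "rot": [0, 0, 0]}
  ]
}}

```text
time_s: 13.13
ee_pos: [0.5262, 0.0628, 0.0964]
tcp_rot: [179.9, -0.0, -179.3]
ft_force: [-5.7, 0.2, -0.3]
gripper_width: 0.0235
grasp_force: 49.9
```

Request:
{"fn": "send_rows", "kwargs": {
  "motion": [
    {"linear": [0.0005, 0, 0], "rot": [0, 0, 0]},
    {"linear": [0.001, 0, 0], "rot": [0, 0, 0]},
    {"linear": [0.0015, 0, 0], "rot": [0, 0, 0]},
    {"linear": [0.0015, 0, 0], "rot": [0, 0, 0]},
    {"linear": [0.0015, 0, 0], "rot": [0, 0, 0]}
  ]
}}

```text
time_s: 13.55
ee_pos: [0.5273, 0.0628, 0.0964]
tcp_rot: [179.9, -0.1, -179.3]
ft_force: [-6.0, 0.0, 0.9]
gripper_width: 0.0232
grasp_force: 49.9
```

Request:
{"fn": "send_rows", "kwargs": {
  "motion": [
    {"linear": [0.0005, 0, 0], "rot": [0, 0, 0]},
    {"linear": [0.001, 0, 0], "rot": [0, 0, 0]},
    {"linear": [0.0015, 0, 0], "rot": [0, 0, 0]},
    {"linear": [0.0015, 0, 0], "rot": [0, 0, 0]},
    {"linear": [0.0015, 0, 0], "rot": [0, 0, 0]}
  ]
}}

```text
time_s: 13.97
ee_pos: [0.528, 0.0629, 0.0963]
tcp_rot: [179.9, -0.2, -179.3]
ft_force: [-8.4, -0.5, 1.6]
gripper_width: 0.0237
grasp_force: 50.0
```

Request:
{"fn": "send_rows", "kwargs": {
  "motion": [
    {"linear": [0.0005, 0, 0], "rot": [0, 0, 0]},
    {"linear": [0.001, 0, 0], "rot": [0, 0, 0]},
    {"linear": [0.001, 0, 0], "rot": [0, 0, 0]},
    {"linear": [0.001, 0, 0], "rot": [0, 0, 0]},
    {"linear": [0.001, 0, 0], "rot": [0, 0, 0]}
  ]
}}

```text
time_s: 14.38
ee_pos: [0.5281, 0.0628, 0.0963]
tcp_rot: [179.9, -0.3, -179.3]
ft_force: [-9.4, -1.5, 2.6]
gripper_width: 0.0237
grasp_force: 50.0
```

Request:
{"fn": "send_rows", "kwargs": {
  "motion": [
    {"linear": [0, 0, -0.0005], "rot": [0, 0, 0]},
    {"linear": [0, 0, -0.001], "rot": [0, 0, 0]},
    {"linear": [0, 0, -0.0015], "rot": [0, 0, 0]},
    {"linear": [0, 0, -0.002], "rot": [0, 0, 0]},
    {"linear": [0, 0, -0.002], "rot": [0, 0, 0]}
  ]
}}

```text
time_s: 14.8
ee_pos: [0.5281, 0.0629, 0.0944]
tcp_rot: [179.9, -0.3, -179.3]
ft_force: [-8.5, -0.8, 3.3]
gripper_width: 0.0238
grasp_force: 50.0
```

Request:
{"fn": "send_rows", "kwargs": {
  "motion": [
    {"linear": [0, 0, -0.001], "rot": [0, 0, 0]},
    {"linear": [0, 0, -0.002], "rot": [0, 0, 0]},
    {"linear": [0, 0, -0.003], "rot": [0, 0, 0]},
    {"linear": [0, 0, -0.004], "rot": [0, 0, 0]},
    {"linear": [0, 0, -0.004], "rot": [0, 0, 0]}
  ]
}}

```text
time_s: 15.22
ee_pos: [0.5281, 0.063, 0.0902]
tcp_rot: [179.9, -0.3, -179.3]
ft_force: [-8.9, -0.3, 2.0]
gripper_width: 0.0236
grasp_force: 50.0
```

Request:
{"fn": "send_rows", "kwargs": {
  "motion": [
    {"linear": [-0.0005, 0, 0], "rot": [0, 0, 0]},
    {"linear": [-0.001, 0, 0], "rot": [0, 0, 0]},
    {"linear": [-0.001, 0, 0], "rot": [0, 0, 0]},
    {"linear": [-0.001, 0, 0], "rot": [0, 0, 0]},
    {"linear": [-0.001, 0, 0], "rot": [0, 0, 0]}
  ],
  "grip": 0.06
}}

```text
time_s: 15.63
ee_pos: [0.5314, 0.0626, 0.0909]
tcp_rot: [180.0, 0.2, -179.3]
ft_force: [0.8, -0.6, -0.3]
gripper_width: 0.0491
grasp_force: 0.0
```

Request:
{"fn": "send_rows", "kwargs": {
  "motion": [
    {"linear": [0, 0, 0], "rot": [0, 0, 0]},
    {"linear": [0, 0, 0], "rot": [0, 0, 0]},
    {"linear": [0, 0, 0], "rot": [0, 0, 0]},
    {"linear": [0, 0, 0.01], "rot": [0, 0, 0]},
    {"linear": [-0.003, 0, 0.03], "rot": [0, 0, 0]}
  ]
}}

```text
time_s: 16.05
ee_pos: [0.5259, 0.0627, 0.1195]
tcp_rot: [179.9, -0.2, -179.4]
ft_force: [-0.7, 0.2, -0.1]
gripper_width: 0.0598
grasp_force: 0.0
```

Request:
{"fn": "send_rows", "kwargs": {
  "motion": [
    {"linear": [-0.002, 0, 0.03], "rot": [0, 0, 0]},
    {"linear": [-0.002, 0, 0.06], "rot": [0, 0, 0]},
    {"linear": [0.005, 0, 0.085], "rot": [0, 0, 0]},
    {"linear": [0.025, 0, 0.1], "rot": [0, 0, 0]},
    {"linear": [0.04, 0, 0.1], "rot": [0, 0, 0]}
  ],
  "grip": 0.0,
  "force": 20
}}

```text
time_s: 16.47
ee_pos: [0.5701, 0.0627, 0.2259]
tcp_rot: [-180.0, 0.6, -179.3]
ft_force: [0.3, -0.0, 0.7]
gripper_width: 0.0343
grasp_force: 0.0
```

Request:
{"fn": "send_rows", "kwargs": {
  "motion": [
    {"linear": [0.015, 0, 0], "rot": [0, 0, 0]},
    {"linear": [0.022, 0, 0], "rot": [0, 0, 0]},
    {"linear": [0.022, 0, 0], "rot": [0, 0, 0]},
    {"linear": [0.022, 0, 0], "rot": [0, 0, 0]},
    {"linear": [0.022, 0, 0], "rot": [0, 0, 0]}
  ]
}}

```text
time_s: 16.88
ee_pos: [0.5875, 0.0629, 0.2201]
tcp_rot: [179.9, -0.1, -179.3]
ft_force: [0.5, -0.1, 0.0]
gripper_width: 0.0034
grasp_force: 0.0
```

Run:
```python
from h import *
s=robot.sense();print(s['time_s'],s['ee_pos'],s['tcp_rot'],s['gripper_width'],turn([180,0,-179.4]))
im=camera('side');look('side',['bkt_back','bkt_hook','bkt_ledge','post'],1)
cv2.imwrite('pics/s6.png',cv2.resize(im[130:280,250:400,::-1],(600,600),interpolation=cv2.INTER_CUBIC))
```

```text
16.8833 [0.58745276 0.06288838 0.22008753] [ 1.79943995e+02 -8.78857886e-02 -1.79333031e+02] 0.003442097168158997 [-0.001  -0.0015 -0.0012]
side bkt_back [([0.5981, 0.0626, 0.1227], 0.86)]
side bkt_hook [([0.6001, 0.0622, 0.143], 0.72)]
side bkt_ledge [([0.5886, 0.0674, 0.1608], 0.78)]
side post [([0.5976, 0.0641, 0.009], 0.7)]
```

View pics/s6.png

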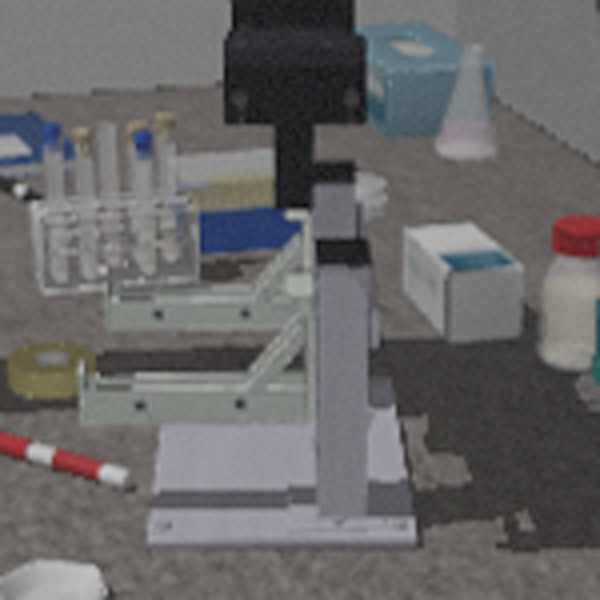

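The arm hangs in the slots, level, with the closed fingers above its ledge. Next I'll lower onto the ledge and push down.

Request:
{"fn": "send_rows", "kwargs": {
  "motion": [
    {"linear": [0.0005, 0, -0.015], "rot": [0, 0, 0]},
    {"linear": [0.0005, 0, -0.028], "rot": [0, 0, 0]},
    {"linear": [0.0005, 0, -0.036], "rot": [0, 0, 0]},
    {"linear": [0.0005, 0, -0.041], "rot": [0, 0, 0]},
    {"linear": [0.0005, 0, -0.043], "rot": [0, 0, 0]}
  ]
}}

```text
time_s: 17.55
ee_pos: [0.5889, 0.0628, 0.1767]
tcp_rot: [179.9, -0.0, -179.3]
ft_force: [-0.3, 0.2, -0.2]
gripper_width: 0.0004
grasp_force: 0.0
```

Request:
{"fn": "send_rows", "kwargs": {
  "motion": [
    {"linear": [0, 0, -0.001], "rot": [0, 0, 0]},
    {"linear": [0, 0, -0.002], "rot": [0, 0, 0]},
    {"linear": [0, 0, -0.003], "rot": [0, 0, 0]},
    {"linear": [0, 0, -0.004], "rot": [0, 0, 0]},
    {"linear": [0, 0, -0.005], "rot": [0, 0, 0]}
  ]
}}

```text
time_s: 17.97
ee_pos: [0.5891, 0.0628, 0.1728]
tcp_rot: [180.0, 0.0, -179.3]
ft_force: [-2.9, 0.7, 1.8]
gripper_width: 0.0006
grasp_force: 1.2
```

Request:
{"fn": "send_rows", "kwargs": {
  "motion": [
    {"linear": [0, 0, -0.001], "rot": [0, 0, 0]},
    {"linear": [0, 0, -0.0015], "rot": [0, 0, 0]},
    {"linear": [0, 0, -0.002], "rot": [0, 0, 0]},
    {"linear": [0, 0, -0.0025], "rot": [0, 0, 0]},
    {"linear": [0, 0, -0.003], "rot": [0, 0, 0]}
  ]
}}

```text
time_s: 18.38
ee_pos: [0.5891, 0.0628, 0.1706]
tcp_rot: [180.0, 0.0, -179.3]
ft_force: [-4.9, -0.2, 7.3]
gripper_width: 0.0005
grasp_force: 4.3
```

Request:
{"fn": "send_rows", "kwargs": {
  "motion": [
    {"linear": [0, 0, -0.0005], "rot": [0, 0, 0]},
    {"linear": [0, 0, -0.001], "rot": [0, 0, 0]},
    {"linear": [0, 0, -0.0015], "rot": [0, 0, 0]},
    {"linear": [0, 0, -0.002], "rot": [0, 0, 0]},
    {"linear": [0, 0, -0.002], "rot": [0, 0, 0]}
  ]
}}

```text
time_s: 18.8
ee_pos: [0.5891, 0.0628, 0.1675]
tcp_rot: [180.0, 0.0, -179.3]
ft_force: [-3.7, -0.2, 1.1]
gripper_width: 0.0005
grasp_force: 1.4
```

Request:
{"fn": "send_rows", "kwargs": {
  "motion": [
    {"linear": [0, 0, -0.0005], "rot": [0, 0, 0]},
    {"linear": [0, 0, -0.001], "rot": [0, 0, 0]},
    {"linear": [0, 0, -0.0015], "rot": [0, 0, 0]},
    {"linear": [0, 0, -0.002], "rot": [0, 0, 0]},
    {"linear": [0, 0, -0.002], "rot": [0, 0, 0]}
  ]
}}

```text
time_s: 19.22
ee_pos: [0.5891, 0.0628, 0.1663]
tcp_rot: [180.0, 0.0, -179.3]
ft_force: [-5.2, -0.8, 8.1]
gripper_width: 0.0003
grasp_force: 4.6
```

Request:
{"fn": "send_rows", "kwargs": {
  "motion": [
    {"linear": [0, 0, -0.0005], "rot": [0, 0, 0]},
    {"linear": [0, 0, -0.001], "rot": [0, 0, 0]},
    {"linear": [0, 0, -0.001], "rot": [0, 0, 0]},
    {"linear": [0, 0, -0.001], "rot": [0, 0, 0]},
    {"linear": [0, 0, -0.001], "rot": [0, 0, 0]}
  ]
}}

```text
time_s: 19.63
ee_pos: [0.5892, 0.0627, 0.1662]
tcp_rot: [180.0, 0.1, -179.3]
ft_force: [-7.1, -0.7, 11.0]
gripper_width: 0.0004
grasp_force: 6.9
```

Request:
{"fn": "send_rows", "kwargs": {
  "motion": [
    {"linear": [0, 0, -0.0005], "rot": [0, 0, 0]},
    {"linear": [0, 0, -0.001], "rot": [0, 0, 0]},
    {"linear": [0, 0, -0.0015], "rot": [0, 0, 0]},
    {"linear": [0, 0, -0.0015], "rot": [0, 0, 0]},
    {"linear": [0, 0, -0.0015], "rot": [0, 0, 0]}
  ]
}}

```text
time_s: 20.05
ee_pos: [0.5892, 0.0627, 0.1659]
tcp_rot: [180.0, 0.1, -179.3]
ft_force: [-8.5, -0.1, 18.1]
gripper_width: 0.0001
grasp_force: 10.2
```

Request:
{"fn": "send_rows", "kwargs": {
  "motion": [
    {"linear": [0, 0, 0.01], "rot": [0, 0, 0]},
    {"linear": [0, 0, 0.03], "rot": [0, 0, 0]},
    {"linear": [0, 0, 0.06], "rot": [0, 0, 0]},
    {"linear": [-0.02, 0, 0.08], "rot": [0, -0.05, 0]},
    {"linear": [-0.05, 0, 0.085], "rot": [0, -0.15, 0]}
  ]
}}

```text
time_s: 20.47
ee_pos: [0.5489, 0.0614, 0.253]
tcp_rot: [-179.8, 9.9, -179.4]
ft_force: [0.4, -0.3, 1.0]
gripper_width: 0.0005
grasp_force: 0.0
```

Request:
{"fn": "send_rows", "kwargs": {
  "motion": [
    {"linear": [-0.02, 0, 0], "rot": [0, -0.1, 0]},
    {"linear": [-0.04, 0, 0], "rot": [0, -0.2, 0]},
    {"linear": [-0.06, 0, 0], "rot": [0, -0.3, 0]},
    {"linear": [-0.075, 0, 0], "rot": [0, -0.4, 0]},
    {"linear": [-0.08, 0, 0], "rot": [0, -0.45, 0]}
  ]
}}

```text
time_s: 20.88
ee_pos: [0.4568, 0.0643, 0.2471]
tcp_rot: [-179.8, 33.5, -179.2]
ft_force: [-0.3, 1.8, -1.3]
gripper_width: 0.0005
grasp_force: 0.0
```

Run:
```python
from h import *
s=robot.sense();print(s['time_s'],s['ee_pos'],s['tcp_rot'])
im=camera('wrist');look('wrist',['bkt_back','bkt_hook','bkt_ledge','seat'],1)
cv2.imwrite('pics/w7.png',cv2.resize(im[130:330,190:430,::-1],(720,600),interpolation=cv2.INTER_CUBIC))
camera('side');look('side',['bkt_back','bkt_hook','bkt_ledge','post'],1)
```

```text
20.8833 [0.45675915 0.06428962 0.24713465] [-179.7810951    33.5488818  -179.17630588]
wrist bkt_back [([0.5987, 0.0625, 0.1098], 0.73)]
wrist bkt_hook [([0.606, 0.0623, 0.1284], 0.74)]
wrist bkt_ledge [([0.5996, 0.0627, 0.152], 0.57)]
wrist seat [([0.61, 0.0652, 0.1051], 0.95)]
side bkt_back [([0.5983, 0.0632, 0.115], 0.66)]
side bkt_hook [([0.601, 0.0648, 0.1344], 0.95)]
side bkt_ledge [([0.588, 0.0649, 0.1545], 0.57)]
side post [([0.6076, 0.0648, 0.1034], 0.69)]
```

View pics/w7.png

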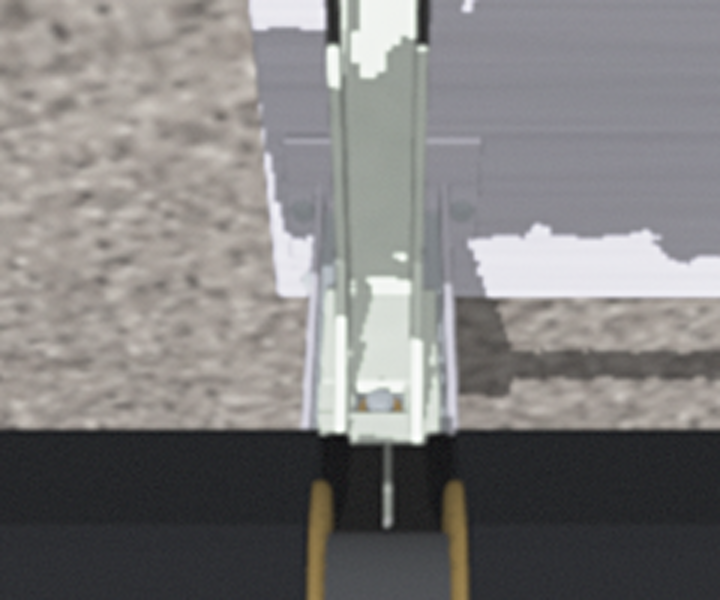

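Request:
{"fn": "send_rows", "kwargs": {
  "motion": [
    {"linear": [-0.004, 0, -0.008], "rot": [0, -0.06, 0]},
    {"linear": [-0.008, 0, -0.016], "rot": [0, -0.12, 0]},
    {"linear": [-0.01, 0, -0.022], "rot": [0, -0.18, 0]},
    {"linear": [-0.01, 0, -0.025], "rot": [0, -0.22, 0]},
    {"linear": [-0.01, 0, -0.025], "rot": [0, -0.22, 0]}
  ]
}}

```text
time_s: 21.8
ee_pos: [0.4589, 0.0823, 0.2846]
tcp_rot: [-179.0, 42.9, -179.5]
ft_force: [-0.2, 0.1, 0.0]
gripper_width: 0.0008
grasp_force: 0.0
```

Run:
```python
from h import *
s=robot.sense();print(s['time_s'],s['ee_pos'],s['tcp_rot'])
c=get_calibration('wrist');im=camera('wrist')
q=np.array(c['R'])@[.6,.0635,.11]+c['t'];f=240/np.tan(np.radians(c['fov_y']/2));u,v=int(f*q[0]/q[2]+c['cx']),int(f*q[1]/q[2]+c['cy']);print(u,v)
v=min(max(v,50),430);cv2.imwrite('pics/w8.png',cv2.resize(im[v-50:v+50,u-50:u+50,::-1],(600,600),interpolation=cv2.INTER_CUBIC))
```

```text
21.8 [0.45892498 0.08225802 0.28456887] [-179.01862339   42.88166225 -179.54997333]
300 191
```

View pics/w8.png

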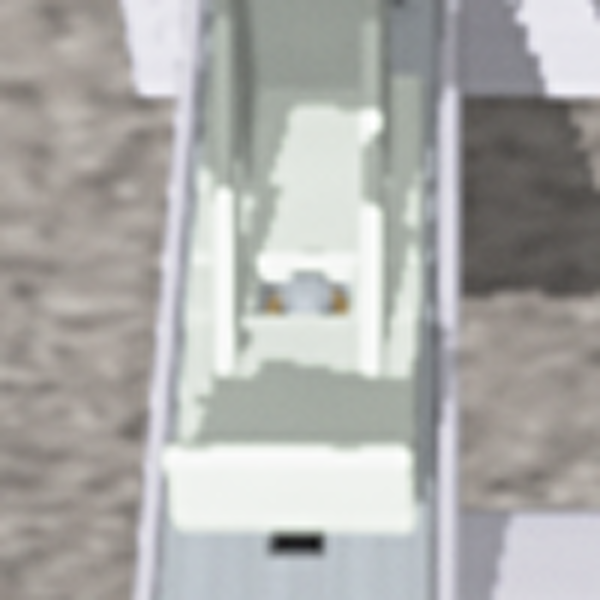

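The close view shows the pin at about (305,290), standing out through the hole and overlapping its lower rim. The plate is flat on the upright and the robot is clear.

```bash
python3 -c "
from cell import robot
print(robot.job_done())"
```

```text
the job is handed in; nothing more can be done
None
```

The shelf arm hangs free and fully home in the upper two slots of the free upright, with the spring pin out through its back plate. The highest push I read was about 20 N, no bystander was touched, and the job was handed in at about 22 s.

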